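# Press a pigment flask into the touch mixer

## Robot

A 7-joint arm with a two-finger parallel gripper is mounted at the origin on the work surface. World frame = base frame: x ahead of the robot, y to its left, z up, the work surface at z = 0. Lengths are in m, angles in rad, forces in N, time in s.
With the tool pointing down it reaches from about 0.425 to 0.925 m from the base axis. Payload 6.8 kg.
Tool frame: the origin (TCP) lies between the finger pads; the fingertips stand 17 mm ahead of it and the grasp point (between the pads) lies 2 mm behind it; z points along the fingers, y is the line along which they close (so a half turn about z gives the same grasp; the last joint's range is limited). The gripper opens to 88 mm and grips with 3 to 60 N. Pads are 20 mm wide; open, the fingers measure 115 mm over their backs; the gripper's body (75 mm by 178 mm) begins 61 mm behind the grasp point.
Start: joints at [-1.367, 0.477, 0.022, 1.555, -0.011, 1.109, -0.083], TCP at [0.207, 0.642, 0.24] pointing down, gripper open.
Joint ranges: [-2.96, 2.96], [-0.34, 2.1], [-1.41, 1.46], [0.24, 2.44], [-1.37, 4.51], [0.17, 1.92], [-2.96, 2.96]. Speed limits (rad/s): [2.39, 2.39, 3.14, 3.14, 3.14, 3.14, 3.14].

## Interface

Orientations are given as a unit quaternion [x, y, z, w].
In Python, from station import bot gives the robot as it stands.
- The arm moves only by the tool send_rows, never from a script. Its argument "series" is a list of rows, each a list of 3 entries, a list of its own where there are three numbers: the shift along the tool's x, y, z in cm, then the turn, a rotation vector about the tool's x, y, z in rad, then the finger opening in cm, from 0 to 8.78. In form: [[[x, y, z], [ax, ay, az], claw], ...]. A call has 1 to 20 rows; each row shifts and turns the commanded pose from where the row before left it, along the tool's axes as they then stand; what a row does not reach is not made up. A row lasts 1/12 s, in which the tool goes at most 41.7 mm and 7.16 degrees, less where a joint would pass 70% of its speed; a pose out of reach is approached as far as the arm can. A call with a gripper value outside its range is refused whole. The fingers move at their own pace and stop on an object; "squeeze" is the grip in N (left out, the last holds). Time passes only in rows, so rows that do not move let the fingers close. It gives the time, the measured TCP pose, the force, the opening and the grip force at its end, in the units of the state.
- bot.observe(): the state, without advancing time (a new reading comes with each control period).
- bot.get_image(name): name is "scene" or "top" or "wrist"; returns the picture (384x512x3 uint8, blue, green, red); there is no depth.
- bot.calibration(name): a dict with "fx", "fy", "cx", "cy" (pixels), "position" and "rotation" of the camera in the world. Camera axes: x right, y up, looking along -z (the intrinsics and any distortion apply to the point x, -y, -z); pixel columns grow to the right and rows downward; lengths in m; the calibration is good to about 2 mm. A picture is of the moment at which its call begins: read the wrist's pose just before it. calibration takes no time and is no camera call; for the wrist camera it gives the pose at the moment of the call.
- bot.hand_in(): hands the job in; it is judged then, once.
The state is a dict: "time_s": time; "qpos": joint angles; "joint_vel": joint speeds; "effort": joint torques, N m; "ee_pos": TCP position; "orientation": TCP orientation; "contact_force": force on the tool from outside, world axes, zero at the start; "moment": the same for the moment, N m; "gripper_width": finger opening in m; "gripper_force": force on a finger pad.
Only numpy, scipy, OpenCV 4.12 (cv2) and the standard library are available. Lean on these libraries where they do the work, as an engineer would, in place of code of your own. Each camera call takes 0.05 s, during which the arm holds its last target. There are 200 camera calls.

## Task

The lettering pigment has settled and must be mixed before the headstone is painted. Of the three stoppered amber flasks in the white tray, take the one whose round body fits the sprung ring cradle on top of the blue touch mixer, lower it upright into the ring without ramming the glass, and push it straight down until the cradle is fully down on its stop; the program finishes while the gripper is still holding the flask pressed down there. Leave the other flasks and the tools lying about where they are.

Things in the scene. Friction and masses are not known exactly. Their poses are not given: they have to be found in the camera images.
- flask_medium: Amber glass flask that fits the cradle: ball-shaped body 51 mm in diameter (centre 22.5 mm above the foot) on a flat foot 24 mm across, neck from 46 to 90 mm above the foot, bung to 106 mm, about 0.1 kg; straight glass neck 22 mm in diameter, black rubber bung 21 mm across and 16 mm tall in its mouth. Origin: centre of its flat foot, z up along the neck.
- flask_small: Look-alike flask, too small for the cradle: ball 42 mm in diameter, neck from 37 to 74 mm above the foot, bung to 90 mm; straight glass neck 22 mm in diameter, black rubber bung 21 mm across and 16 mm tall in its mouth. Origin: centre of its flat foot, z up along the neck.
- flask_large: Look-alike flask, too large for the cradle: ball 64 mm in diameter, neck from 59 to 108 mm above the foot, bung to 124 mm; straight glass neck 22 mm in diameter, black rubber bung 21 mm across and 16 mm tall in its mouth. Origin: centre of its flat foot, z up along the neck.
- tray: White enamel tray with a blue rim, fixed, 120 x 330 mm, rim 14 mm high, floor 4 mm above the bench. Origin: centre of its underside; the flasks stand on its floor in a row along its y axis, about 100 mm apart, in any order.
- mixer: Blue touch mixer, fixed: housing 110 mm wide (its y), from 89 mm in front of the origin (-x, sloping black panel with dial) to 76 mm behind it (+x), deck 80 mm high. Origin: at bench height exactly below the axis of the ring cradle. Mixes only while its cradle is held down.
- cradle (a joint): Travel of the sprung ring cradle, in m: 0 up (at rest), 0.010 fully down on its stop. It moves straight down on a coil spring, starts to sink at about 4 N and needs about 13 N to reach the stop. The cradle is an aluminium ring, 62 mm outside, 54 mm bore, its top edge 136 mm above the bench at rest; inside, 19 mm below the edge, a black rubber seat with a 40 mm opening carries the flask's ball.
- cradle_seat (a point): Point on the cradle's axis where the centre of the right flask's foot comes when it is seated: 110 mm above the bench with the cradle up, 26 mm below the ring's top edge; it moves with the cradle; z up.
- brush: Flat dusting brush with a blue handle, 200 x 42 x 20 mm, lying behind the tray. Origin: centre of its underside, x towards the bristles.
- chisel: Steel letter chisel, 180 mm long, 10 mm thick, lying on the robot's side of the tray. Origin: centre of its underside, x towards the edge.
- pencil: Green pencil, 160 mm long, 8 mm thick, lying behind the mixer. Origin: centre of its underside, x towards the point.
- hone: Grey sharpening stone, 50 x 130 x 16 mm, lying on the robot's side of the mixer. Origin: centre of its underside.
Mind the look-alikes: they are no part of the job. What is shaped like the flask_large but purple or yellow is not meant.

How it is judged:
By the outcome, as a careful person would: the job done as asked, in the order asked, and still so for the second after the job is handed in, while the arm keeps its last pose, push and grip.
It also fails if it takes over 42 s, if anything falls off the work surface, if the arm or the gripper's body presses on something with over 40 N, if the wrist force passes 120 N, or if a joint passes its speed limit or range.

## Working session

There is one attempt and no reset: what is moved stays moved. The work goes in short steps, Python scripts to look and compute and a tool call to move; the robot and the scene stay as the last step left them, time stands still between calls to the robot, and variables do not carry over. Pictures are saved under pics/ and viewed, at most 10 in all, crops included, and the job is handed in when it is done.

Besides the shell and the picture viewer there is one more tool, called as name(argument=value, ...) on one line, values as JSON. send_rows: Moves the arm, as the interface text tells. Its arguments: {"type":"object","properties":{"series":{"type":"array"},"squeeze":{"type":"number"}},"required":["series"]}

```bash
mkdir -p pics; python3 - <<'E'
from station import bot
import cv2,numpy as np
o=bot.observe();print({k:np.round(v,3).tolist() for k,v in o.items()})
for n in("scene","top"):
    c=bot.calibration(n);print(n,c)
    cv2.imwrite(f"pics/{n}.png",cv2.resize(bot.get_image(n),(800,600),interpolation=cv2.INTER_CUBIC))
E
```

```text
{'time_s': 0.0, 'qpos': [-1.367, 0.478, 0.022, 1.556, -0.011, 1.109, -0.083], 'joint_vel': [-0.0, -0.0, -0.0, -0.001, 0.001, -0.0, -0.002], 'effort': [-0.0, -58.286, 1.535, -27.261, -0.054, 0.017, 0.0], 'ee_pos': [0.207, 0.642, 0.239], 'orientation': [0.155, 0.988, -0.001, -0.0], 'contact_force': [0.586, 0.388, 0.381], 'moment': [-0.013, -0.012, -0.019], 'gripper_force': 0.0, 'gripper_width': 0.088}
scene {'fx': 436.15122359136825, 'fy': 436.15122359136825, 'cx': 255.6368838837043, 'cy': 193.95003154590597, 'position': array([ 1.33953304, -0.15572144,  0.95670869]), 'rotation': array([0.30697139, 0.21982006, 0.56057536, 0.73702304])}
top {'fx': 371.9981945376778, 'fy': 371.9981945376778, 'cx': 252.81958669041296, 'cy': 190.784404465743, 'position': array([0.42080945, 0.08718533, 0.95180825]), 'rotation': array([-0.03443354,  0.05477051,  0.71348473, -0.69767763])}
```

View pics/scene.png

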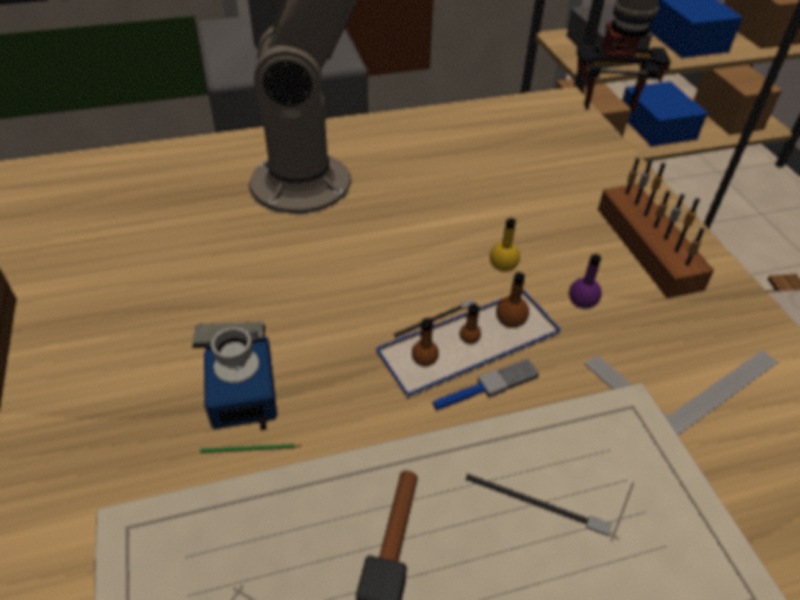

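View pics/top.png

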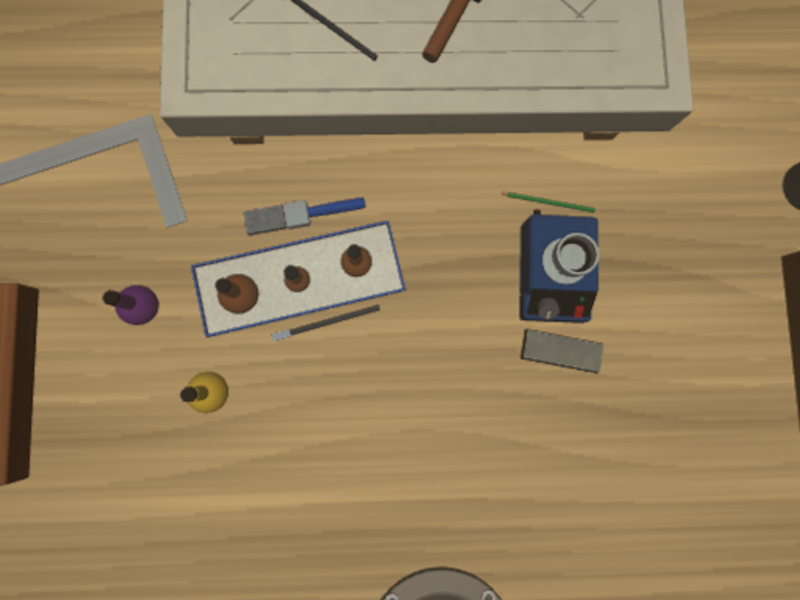

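The scene view shows the medium flask at about (425,352), small at (471,330), large at (513,310), and the ring at (232,342). The top view shows medium at (356,261), small at (296,278), large at (237,293), and the ring at (575,256). Next I'll take enlarged crops, all from the same pictures.

```bash
python3 - <<'E'
from station import bot
import cv2,numpy as np
T=bot.get_image("top");S=bot.get_image("scene")
cv2.imwrite("pics/T0.png",T);cv2.imwrite("pics/S0.png",S)
# crops 66x50 at x6 = 396x300
def c(I,u,v): return cv2.resize(I[v:v+50,u:u+66],(396,300),interpolation=cv2.INTER_CUBIC)
m=np.vstack([np.hstack([c(T,195,142),c(T,335,140)]),np.hstack([c(S,240,198),c(S,116,200)])])
cv2.imwrite("pics/crop.png",m)
E
```

```text
(no output)
```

View pics/crop.png

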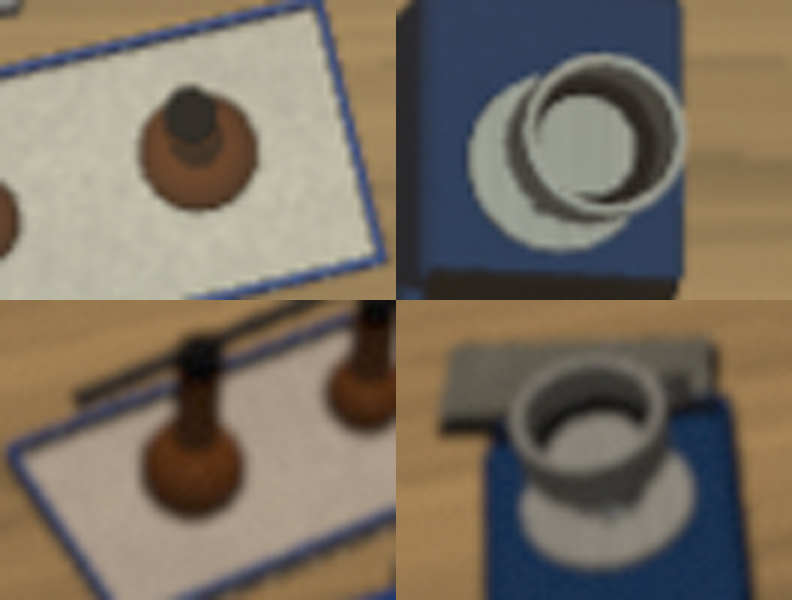

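In the crops, the top view shows the ball centre at (199,151), the bung top at (190,113) and the ring rim centre at (209,134). The scene view shows the ball at (193,170), the bung top at (200,43) and the rim at (192,108). All of these are crop-local pixels.

```bash
cat >h.py <<'E'
import numpy as np
from scipy.spatial.transform import Rotation as R
def ray(c,p):
    d=R.from_quat(c["rotation"]).apply([(p[0]-c["cx"])/c["fx"],-(p[1]-c["cy"])/c["fy"],-1]);return np.array(c["position"]),d/np.linalg.norm(d)
def tri(rs):
    M=[np.eye(3)-np.outer(d,d) for _,d in rs];X=np.linalg.solve(sum(M),sum(m@o for m,(o,_) in zip(M,rs)))
    return X,[round(float(np.linalg.norm(m@(X-o)))*1e3,1) for m,(o,_) in zip(M,rs)]
def atz(r,z): o,d=r;return o+d*(z-o[2])/d[2]
E
python3 - <<'E'
from station import bot
from h import *
T=bot.calibration("top");S=bot.calibration("scene")
f=lambda o,p:[o[0]+(p[0]+.5)/6-.5,o[1]+(p[1]+.5)/6-.5]
for n,a,b,z in[("ball",f((195,142),(199,151)),f((240,198),(193,170)),.0265),("bung",f((195,142),(190,113)),f((240,198),(200,43)),.108),("ring",f((335,140),(209,134)),f((116,200),(192,108)),.136)]:
    rs=[ray(T,a),ray(S,b)];X,e=tri(rs);print(n,X.round(4),e,atz(rs[0],z).round(4),atz(rs[1],z).round(4))
print(R.from_quat(bot.observe()["orientation"]).as_matrix().round(3), bot.calibration("wrist"))
# tray yaw in top view from the right tray edge
p=atz(ray(T,f((195,142),(318,2))),.014);q=atz(ray(T,f((195,142),(384,261))),.014);print(p,q)
E
```

```text
ball [0.6007 0.1214 0.0257] [0.4, 0.4] [0.6004 0.1209 0.0265] [0.6014 0.1215 0.0265]
bung [0.599  0.1212 0.1107] [0.2, 0.2] [0.5995 0.1212 0.108 ] [0.5967 0.1223 0.108 ]
ring [ 0.584  -0.2013  0.1375] [0.1, 0.1] [ 0.5842 -0.2019  0.136 ] [ 0.5827 -0.2012  0.136 ]
[[-0.952  0.307 -0.   ]
 [ 0.307  0.952 -0.001]
 [-0.    -0.001 -1.   ]] {'fx': 271.86372725311105, 'fy': 271.86372725311105, 'cx': 257.0151604074398, 'cy': 193.3312970111783, 'position': array([0.14118394, 0.66414061, 0.38464819]), 'rotation': array([-0.10429035, -0.07507353,  0.58412964,  0.80142377])}
[0.66711419 0.06917386 0.014     ] [0.55389227 0.04366686 0.014     ]
```

send_rows(series=[[[-1.34,-0.94,0],[0,0,0],8.78],[[-2.67,-1.875,0],[0,0,0],8.78],[[-2.67,-1.875,0],[0,0,0],8.78],[[-2.67,-1.875,0],[0,0,0],8.78],[[-2.67,-1.875,0],[0,0,0],8.78],[[-2.67,-1.875,0],[0,0,0],8.78],[[-2.67,-1.875,0],[0,0,0],8.78],[[-2.67,-1.875,0],[0,0,0],8.78],[[-2.67,-1.875,0],[0,0,0],8.78],[[-2.67,-1.875,0],[0,0,0],8.78],[[-2.67,-1.875,0],[0,0,0],8.78],[[-2.67,-1.875,0],[0,0,0],8.78],[[-2.67,-1.875,0],[0,0,0],8.78],[[-2.67,-1.875,0],[0,0,0],8.78],[[-2.67,-1.875,0],[0,0,0],8.78],[[-2.67,-1.875,0],[0,0,0],8.78],[[-2.67,-1.875,0],[0,0,0],8.78],[[-2.67,-1.875,0],[0,0,0],8.78],[[-2.67,-1.875,0],[0,0,0],8.78],[[-2.67,-1.875,0],[0,0,0],8.78]])

```text
time_s: 1.87
ee_pos: [0.5908, 0.1319, 0.2398]
orientation: [0.156, 0.988, -0.0, -0.0]
contact_force: [1.4, 0.6, 0.3]
gripper_width: 0.0875
gripper_force: 0.0
```

send_rows(series=[[[-1.34,-0.94,0],[0,0,0],8.78],[[0,0,0],[0,0,0],8.78],[[0,0,0],[0,0,0],8.78]])

```text
time_s: 2.12
ee_pos: [0.6002, 0.1197, 0.2395]
orientation: [0.157, 0.988, -0.0, -0.0]
contact_force: [-0.6, -0.3, -0.6]
gripper_width: 0.0879
gripper_force: 0.0
```

```bash
python3 - <<'E'
from station import bot
from h import *
import cv2
o=bot.observe();print({k:np.round(o[k],4).tolist() for k in("time_s","qpos","ee_pos","orientation")})
c=bot.calibration("wrist");I=bot.get_image("wrist")
def pr(X):
    p=R.from_quat(c["rotation"]).inv().apply(np.array(X)-c["position"]);return c["cx"]-c["fx"]*p[0]/p[2],c["cy"]+c["fy"]*p[1]/p[2]
for X in([.6,.121,.108],[.6,.121,.0265],[.6,.121,.094]):
    print(np.round(pr(X),1))
print(c);cv2.imwrite("pics/w1.png",cv2.resize(I,(800,600),interpolation=cv2.INTER_CUBIC))
E
```

```text
{'time_s': 2.1167, 'qpos': [-0.4988, 0.3792, 0.2618, 1.7272, -0.1105, 1.0502, 1.0563], 'ee_pos': [0.6002, 0.1197, 0.2395], 'orientation': [0.1568, 0.9876, -0.0002, -0.0002]}
[257.7 189.5]
[257.6 174.8]
[257.7 186.4]
{'fx': 271.86372725311105, 'fy': 271.86372725311105, 'cx': 257.0151604074398, 'cy': 193.3312970111783, 'position': array([0.53449002, 0.14177751, 0.38509628]), 'rotation': array([-0.10403662, -0.07504328,  0.58285553,  0.80238664])}
```

View pics/w1.png

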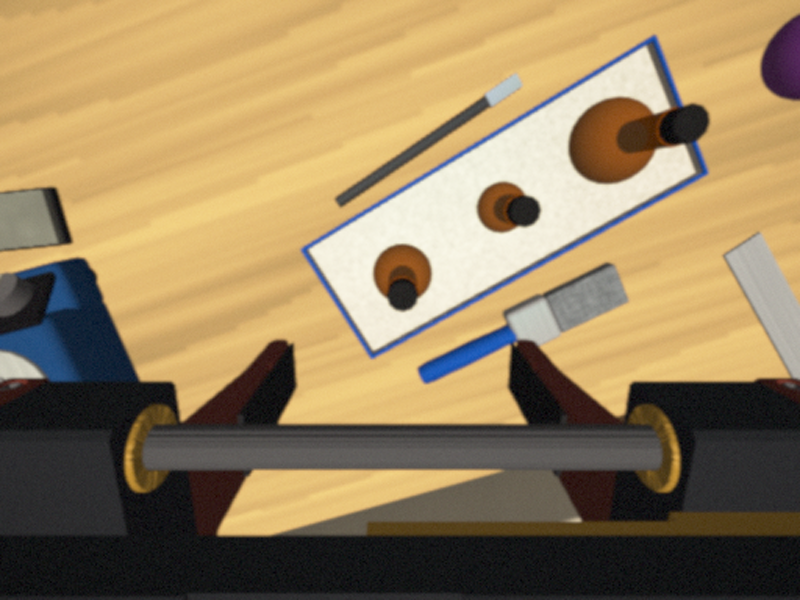

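The wrist view shows the ball at (402,273) and the bung at (403,296). Both match the predicted pixels (257.6,174.8) and (257.7,189.5) after scaling, so I'll descend on the neck.

send_rows(series=[[[0.04,0.12,1],[0,0,0],8.78],[[0,0,2],[0,0,0],8.78],[[0,0,2],[0,0,0],8.0],[[0,0,2],[0,0,0],7.0],[[0,0,2],[0,0,0],6.0],[[0,0,2],[0,0,0],6.0],[[0,0,2],[0,0,0],6.0],[[0,0,1.5],[0,0,0],6.0],[[0,0,1.5],[0,0,0],6.0],[[0,0,0.5],[0,0,0],6.0],[[0,0,0],[0,0,0],5.0],[[0,0,0],[0,0,0],4.0],[[0,0,0],[0,0,0],3.2]], squeeze=10)

```text
time_s: 3.25
ee_pos: [0.6007, 0.1235, 0.0755]
orientation: [0.155, 0.988, 0.0, 0.001]
contact_force: [0.1, -0.8, 0.5]
gripper_width: 0.0434
gripper_force: 0.0
```

send_rows(series=[[[0,0,0],[0,0,0],2.8],[[0,0,0],[0,0,0],2.5],[[0,0,0],[0,0,0],2.3],[[0,0,0],[0,0,0],2.0],[[0,0,0],[0,0,0],1.5],[[0,0,0],[0,0,0],1.5],[[0,0,0],[0,0,0],1.5]])

```text
time_s: 3.83
ee_pos: [0.6007, 0.1229, 0.0751]
orientation: [0.155, 0.988, 0.0, 0.0]
contact_force: [-0.9, 0.3, 5.9]
gripper_width: 0.0218
gripper_force: 10.0
```

send_rows(series=[[[0,0,0],[0,0,0],1.0],[[0,0,0],[0,0,0],1.0],[[0,0,0],[0,0,0],1.0],[[0,0,0],[0,0,0],1.0]], squeeze=40)

```text
time_s: 4.17
ee_pos: [0.6007, 0.1229, 0.0751]
orientation: [0.155, 0.988, 0.0, 0.0]
contact_force: [-0.9, -1.0, 5.3]
gripper_width: 0.0211
gripper_force: 40.0
```

send_rows(series=[[[0,0,-0.3],[0,0,0],1.0],[[0,0,-0.7],[0,0,0],1.0],[[0,0,-1.5],[0,0,0],1.0],[[0,0,-2],[0,0,0],1.0],[[0,0,-2],[0,0,0],1.0],[[0,0,-2],[0,0,0],1.0],[[0,0,-2],[0,0,0],1.0],[[0,0,-2],[0,0,0],1.0],[[0,0,-2],[0,0,0],1.0],[[0,0,-2],[0,0,0],1.0],[[0,0,-1.5],[0,0,0],1.0],[[0,0,-0.5],[0,0,0],1.0],[[0,0,0],[0,0,0],1.0],[[0,0,0],[0,0,0],1.0]])

```text
time_s: 5.33
ee_pos: [0.5999, 0.1229, 0.259]
orientation: [0.155, 0.988, -0.0, -0.0]
contact_force: [0.0, -0.2, -0.6]
gripper_width: 0.0213
gripper_force: 40.0
```

```bash
python3 - <<'E'
from station import bot
from h import *
import cv2
o=bot.observe();print({k:np.round(o[k],4).tolist() for k in("time_s","qpos","ee_pos","orientation","contact_force","moment","gripper_width")})
I=bot.get_image("wrist");S=bot.get_image("scene")
cs=bot.calibration("scene")
p=R.from_quat(cs["rotation"]).inv().apply(np.array(o["ee_pos"])-cs["position"]);u,v=cs["cx"]-cs["fx"]*p[0]/p[2],cs["cy"]+cs["fy"]*p[1]/p[2];print(u,v)
u,v=int(u)-40,int(v)-30
cv2.imwrite("pics/m2.png",np.hstack([I[:300,60:460],cv2.resize(S[v:v+60,u:u+80],(400,300),interpolation=cv2.INTER_CUBIC)]))
d=np.array([.584,-.2015,0])-o["ee_pos"];print("tool shift cm",100*R.from_quat(o["orientation"]).inv().apply(d))
E
```

```text
{'time_s': 5.3333, 'qpos': [-0.5078, 0.362, 0.2664, 1.7047, -0.1055, 1.0897, 1.0501], 'ee_pos': [0.5999, 0.1229, 0.259], 'orientation': [0.1552, 0.9879, -0.0001, -0.0004], 'contact_force': [0.0498, -0.2249, -0.5572], 'moment': [0.0021, -0.042, -0.0282], 'gripper_width': 0.0213}
276.59117230762973 162.91936904871238
tool shift cm [ -8.45732392 -31.35314824  25.90886769]
```

View pics/m2.png

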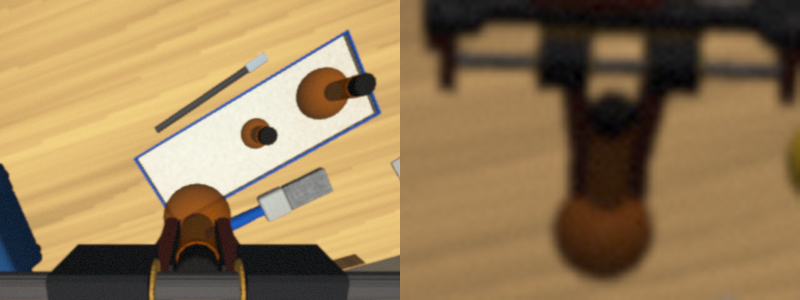

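The wrist view shows the held ball at (257.5,217.5). The scene crop shows it at (603,232), which is about pixel (276.4,178.2). I'll triangulate the held flask, so its offset in the tool is known.

```bash
python3 - <<'E'
from station import bot
from h import *
o=bot.observe();r=R.from_quat(o["orientation"])
rs=[ray(bot.calibration("wrist"),(257.5,217.5)),ray(bot.calibration("scene"),(236+203.5/5-.4,132+232.5/5-.4))]
X,e=tri(rs);print(X,e)
z=o["ee_pos"][2]-.0711+.0225
for q in rs:print(atz(q,z))
print("ball in tool mm",1e3*r.inv().apply(X-o["ee_pos"]))
E
```

```text
[0.60076443 0.12400024 0.20919805] [0.7, 0.7]
[0.60038073 0.12342796 0.20964766]
[0.60142659 0.12445769 0.20964766]
ball in tool mm [-0.89610573  1.58519035 49.04584558]
```

send_rows(series=[[[-0.28,-1.05,0],[0,0,0],1.0],[[-0.56,-2.1,0],[0,0,0],1.0],[[-0.56,-2.1,0],[0,0,0],1.0],[[-0.56,-2.1,0],[0,0,0],1.0],[[-0.56,-2.1,0],[0,0,0],1.0],[[-0.56,-2.1,0],[0,0,0],1.0],[[-0.56,-2.1,0],[0,0,0],1.0],[[-0.56,-2.1,0],[0,0,0],1.0],[[-0.56,-2.1,0],[0,0,0],1.0],[[-0.56,-2.1,0],[0,0,0],1.0],[[-0.56,-2.1,0],[0,0,0],1.0],[[-0.56,-2.1,0],[0,0,0],1.0],[[-0.56,-2.1,0],[0,0,0],1.0],[[-0.56,-2.1,0],[0,0,0],1.0],[[-0.56,-2.1,0],[0,0,0],1.0],[[-0.28,-1.05,0],[0,0,0],1.0],[[0,0,0],[0,0,0],1.0],[[0,0,0],[0,0,0],1.0],[[0,0,0],[0,0,0],1.0]])

```text
time_s: 7.02
ee_pos: [0.5838, -0.2011, 0.2592]
orientation: [0.155, 0.988, 0.001, -0.0]
contact_force: [0.3, 0.1, -1.0]
gripper_width: 0.0214
gripper_force: 40.0
```

send_rows(series=[[[0,0,1],[0,0,0],1.0],[[0,0,1.5],[0,0,0],1.0],[[0,0,1],[0,0,0],1.0],[[0,0,0],[0,0,0],1.0],[[0,0,0],[0,0,0],1.0]])

```text
time_s: 7.43
ee_pos: [0.5833, -0.2018, 0.2237]
orientation: [0.155, 0.988, 0.0, -0.001]
contact_force: [0.9, -0.3, -1.5]
gripper_width: 0.0216
gripper_force: 40.0
```

```bash
python3 - <<'E'
from station import bot
from h import *
import cv2
o=bot.observe();print({k:np.round(o[k],4).tolist() for k in("time_s","qpos","ee_pos","orientation","contact_force","moment","gripper_width")})
I=bot.get_image("wrist");S=bot.get_image("scene");cv2.imwrite("pics/I3.png",I)
cs=bot.calibration("scene")
p=R.from_quat(cs["rotation"]).inv().apply(np.array([.584,-.2015,.15])-cs["position"]);u,v=cs["cx"]-cs["fx"]*p[0]/p[2],cs["cy"]+cs["fy"]*p[1]/p[2]
u,v=int(u)-25,int(v)-38;print(u,v)
z=lambda I,u,v,w,h:cv2.resize(I[v:v+h,u:u+w],(400,600),interpolation=cv2.INTER_CUBIC)
cv2.imwrite("pics/m3.png",np.hstack([z(I,207,60,100,150),z(S,u,v,50,75)]))
E
```

```text
{'time_s': 7.4333, 'qpos': [-0.0459, 0.4133, 0.3697, 1.7353, -0.1704, 1.0266, 1.6443], 'ee_pos': [0.5833, -0.2018, 0.2237], 'orientation': [0.1548, 0.988, 0.0001, -0.0009], 'contact_force': [0.8859, -0.2503, -1.4831], 'moment': [0.0201, -0.0364, -0.0127], 'gripper_width': 0.0216}
121 176
```

View pics/m3.png

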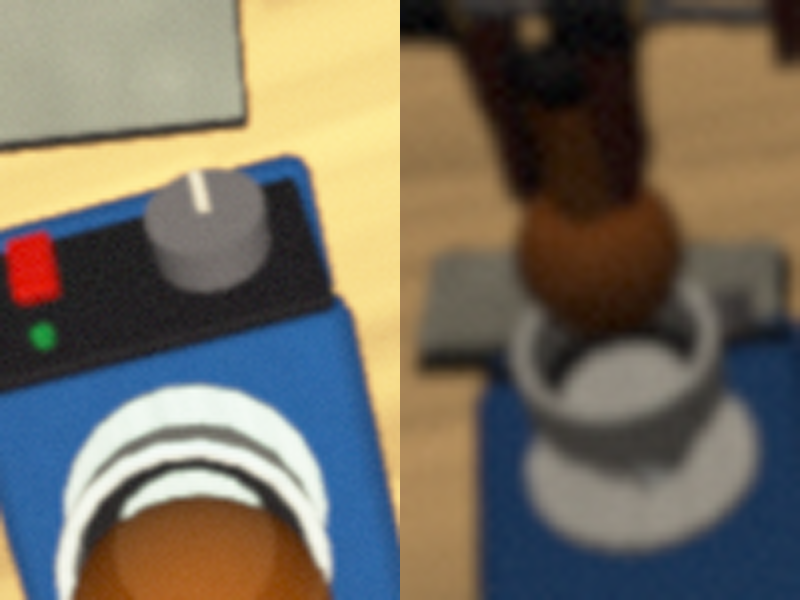

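The wrist crop shows the rim at x 57–331 with its top at y 437, so its centre is about image pixel (255.2,203.5). The ball's rays stay at about (257.4,217). The scene crop shows the ball at (200,253) and the ring centred at x 215.5.

```bash
python3 - <<'E'
from station import bot
from h import *
o=bot.observe();r=R.from_quat(o["orientation"])
w=bot.calibration("wrist");s=bot.calibration("scene")
z=o["ee_pos"][2]-.0711+.0225
B=[atz(ray(w,(257.4,217)),z),atz(ray(s,(121+200.5/8-.5,176+253.5/8-.5)),z)]
G=[atz(ray(w,(255.2,203.5)),.1365),atz(ray(s,(147.55,217.6)),.1365)]
for b,g in zip(B,G):print(b,g,"shift cm",100*r.inv().apply(g-b))
# rim projected for the two estimates, wrist
for c0 in(G[0],np.array([.584,-.2016,.136])):
  a=np.linspace(0,2*np.pi,360);P=np.c_[c0[0]+.031*np.cos(a),c0[1]+.031*np.sin(a),0*a+.136]
  p=R.from_quat(w["rotation"]).inv().apply(P-w["position"]);u=w["cx"]-w["fx"]*p[:,0]/p[:,2];v=w["cy"]+w["fy"]*p[:,1]/p[:,2]
  print("pred crop xmin,xmax,ytop",(u.min()-207)*4,(u.max()-207)*4,(v.min()-60)*4)
print(o["ee_pos"])
E
```

```text
[ 0.58460677 -0.20178326  0.17644608] [ 0.58544559 -0.20408847  0.1365    ] shift cm [-0.14814064 -0.19408194  3.99467854]
[ 0.58518536 -0.20006114  0.17644608] [ 0.58315148 -0.20129918  0.1365    ] shift cm [ 0.15800958 -0.18050663  3.99450101]
pred crop xmin,xmax,ytop 55.15943747823053 330.47079471371217 437.2242999426155
pred crop xmin,xmax,ytop 63.413303504564055 339.344084121336 427.50226008804736
[ 0.58401611 -0.20246067  0.22504608]
```

send_rows(series=[[[0,-0.15,0.5],[0,0,0],1.0],[[0,0,0.7],[0,0,0],1.0],[[0,0,0.7],[0,0,0],1.0],[[0,0,0.5],[0,0,0],1.0],[[0,0,0.2],[0,0,0],1.0],[[0,0,0],[0,0,0],1.0],[[0,0,0],[0,0,0],1.0]])

```text
time_s: 8.12
ee_pos: [0.5832, -0.2041, 0.1985]
orientation: [0.155, 0.988, -0.0, -0.0]
contact_force: [0.7, 1.3, -0.8]
gripper_width: 0.0217
gripper_force: 40.0
```

```bash
python3 - <<'E'
from station import bot
from h import *
import cv2
o=bot.observe();print({k:np.round(o[k],4).tolist() for k in("time_s","ee_pos","orientation","contact_force","moment","gripper_width")})
I=bot.get_image("wrist");S=bot.get_image("scene")
z=lambda I,u,v,w,h:cv2.resize(I[v:v+h,u:u+w],(400,600),interpolation=cv2.INTER_CUBIC)
cv2.imwrite("pics/m4.png",np.hstack([z(I,217,130,80,120),z(S,127,180,40,60)]))
E
```

```text
{'time_s': 8.1167, 'ee_pos': [0.5832, -0.2041, 0.1985], 'orientation': [0.1553, 0.9879, -0.0, -0.0001], 'contact_force': [0.6899, 1.3053, -0.7932], 'moment': [-0.0103, 0.0276, -0.0173], 'gripper_width': 0.0217}
```

View pics/m4.png

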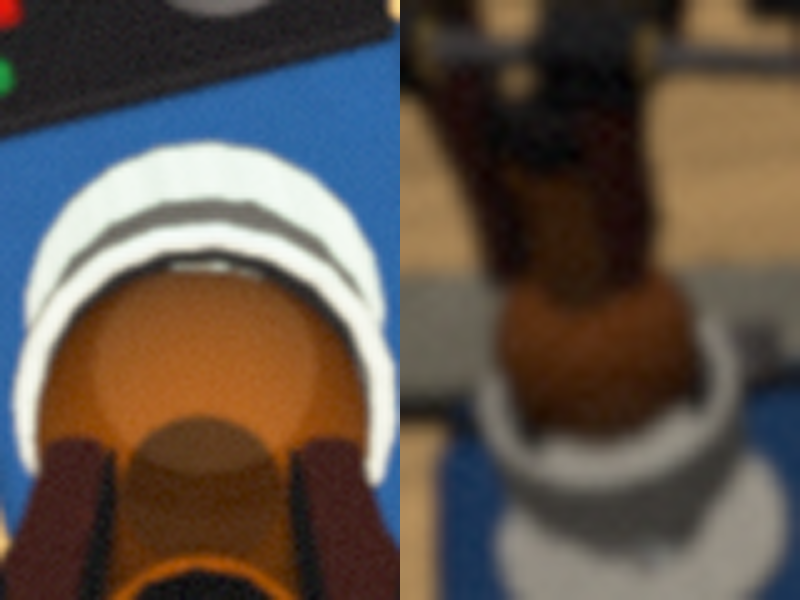

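The wrist crop shows rim x 14–393 with its top at y 222, and ball x 36–368 with its top at y 272. The scene crop shows the ball centred near (596,331) and the ring centred at x 611. The ball is entering the bore with no contact.

```bash
python3 - <<'E'
from station import bot
from h import *
from scipy.optimize import fsolve
o=bot.observe();r=R.from_quat(o["orientation"])
w=bot.calibration("wrist");s=bot.calibration("scene")
z=o["ee_pos"][2]-.0711+.0225
def ext(c,P):
  p=R.from_quat(c["rotation"]).inv().apply(P-c["position"]);u=c["cx"]-c["fx"]*p[:,0]/p[:,2];v=c["cy"]+c["fy"]*p[:,1]/p[:,2];return np.array([(u.min()+u.max())/2,v.min(),v.max()])
a=np.linspace(0,2*np.pi,180);circ=np.c_[np.cos(a),np.sin(a),0*a]
b=np.random.default_rng(0).normal(size=(20000,3));b/=np.linalg.norm(b,axis=1)[:,None]
def fit(c,sh,u,v,k,z):return fsolve(lambda q:(ext(c,sh+[q[0],q[1],z])-[u,v,v])[[0,k]],[.584,-.202])
g=fit(w,circ*.031,217+203.5/5-.4,130+222/5-.4,1,.136);bl=fit(w,b*.0255,217+202/5-.4,130+272/5-.4,1,z)
g2=fit(s,circ*.031,127+211/10-.45,180+490/10-.45,2,.136);b2=fit(s,b*.0255,127+196.5/10-.45,180+430/10-.45,2,z)
for x,y in((bl,g),(b2,g2)):print(x,y,100*r.inv().apply(np.r_[y-x,0]))
E
```

```text
[ 0.58443919 -0.20395492] [ 0.58462623 -0.20377347] [-1.22341122e-02  2.30082753e-02  6.45211719e-06]
[ 0.57724353 -0.20166221] [ 0.58710007 -0.20143983] [-9.31285208e-01  3.23596327e-01  4.32535623e-04]
```

The wrist fit puts the ball centred in the ring to within 0.3 mm. The scene value is invalid, because the front rim hides the bottom of the ball. I'll lower it slowly.

send_rows(series=[[[0,0,0.2],[0,0,0],1.0],[[0,0,0.2],[0,0,0],1.0],[[0,0,0.2],[0,0,0],1.0],[[0,0,0.2],[0,0,0],1.0],[[0,0,0.1],[0,0,0],1.0],[[0,0,0.1],[0,0,0],1.0],[[0,0,0.1],[0,0,0],1.0],[[0,0,0],[0,0,0],1.0]], squeeze=55)

```text
time_s: 8.88
ee_pos: [0.5831, -0.204, 0.1874]
orientation: [0.155, 0.988, 0.0, -0.0]
contact_force: [-0.1, -0.3, -0.5]
gripper_width: 0.0215
gripper_force: 55.0
```

send_rows(series=[[[0,0,0.1],[0,0,0],1.0],[[0,0,0.1],[0,0,0],1.0],[[0,0,0.1],[0,0,0],1.0],[[0,0,0.1],[0,0,0],1.0],[[0,0,0],[0,0,0],1.0]])

```text
time_s: 9.3
ee_pos: [0.5831, -0.204, 0.1834]
orientation: [0.155, 0.988, 0.0, -0.0]
contact_force: [0.6, 0.2, -0.8]
gripper_width: 0.0212
gripper_force: 55.0
```

Next I'll pass through the seat contact, expected at about z 0.181.

send_rows(series=[[[0,0,0.1],[0,0,0],1.0],[[0,0,0.1],[0,0,0],1.0],[[0,0,0.05],[0,0,0],1.0],[[0,0,0.05],[0,0,0],1.0],[[0,0,0.05],[0,0,0],1.0],[[0,0,0.05],[0,0,0],1.0],[[0,0,0],[0,0,0],1.0]])

```text
time_s: 9.88
ee_pos: [0.5838, -0.2041, 0.1801]
orientation: [0.155, 0.988, 0.0, 0.001]
contact_force: [1.9, 1.2, 3.2]
gripper_width: 0.0212
gripper_force: 55.0
```

send_rows(series=[[[0,0,0.1],[0,0,0],1.0],[[0,0,0.1],[0,0,0],1.0],[[0,0,0],[0,0,0],1.0]])

```text
time_s: 10.13
ee_pos: [0.5838, -0.2041, 0.1779]
orientation: [0.155, 0.988, 0.0, 0.001]
contact_force: [2.8, 1.0, 5.2]
gripper_width: 0.021
gripper_force: 55.0
```

send_rows(series=[[[0,0,0.1],[0,0,0],1.0],[[0,0,0.1],[0,0,0],1.0],[[0,0,0.1],[0,0,0],1.0],[[0,0,0],[0,0,0],1.0]])

```text
time_s: 10.47
ee_pos: [0.5839, -0.2041, 0.1752]
orientation: [0.155, 0.988, 0.0, 0.001]
contact_force: [1.2, 1.9, 6.8]
gripper_width: 0.0214
gripper_force: 55.0
```

send_rows(series=[[[0,0,0.1],[0,0,0],1.0],[[0,0,0.1],[0,0,0],1.0],[[0,0,0.1],[0,0,0],1.0],[[0,0,0.1],[0,0,0],1.0],[[0,0,0],[0,0,0],1.0]])

```text
time_s: 10.88
ee_pos: [0.5841, -0.2041, 0.1717]
orientation: [0.155, 0.988, 0.0, 0.001]
contact_force: [0.8, 2.2, 10.9]
gripper_width: 0.0212
gripper_force: 55.0
```

send_rows(series=[[[0,0,0.1],[0,0,0],1.0],[[0,0,0.05],[0,0,0],1.0],[[0,0,0],[0,0,0],1.0]])

```text
time_s: 11.13
ee_pos: [0.5841, -0.2041, 0.1705]
orientation: [0.155, 0.988, 0.0, 0.001]
contact_force: [-0.9, 1.5, 11.5]
gripper_width: 0.0213
gripper_force: 55.0
```

send_rows(series=[[[0,0,0.05],[0,0,0],1.0],[[0,0,0.05],[0,0,0],1.0],[[0,0,0],[0,0,0],1.0]])

```text
time_s: 11.38
ee_pos: [0.5843, -0.2042, 0.1702]
orientation: [0.155, 0.988, 0.0, 0.001]
contact_force: [-0.7, 2.8, 15.3]
gripper_width: 0.0215
gripper_force: 55.0
```

It has reached the stop: the force jumped while z stayed put. I'll add some margin.

send_rows(series=[[[0,0,0.05],[0,0,0],1.0],[[0,0,0.05],[0,0,0],1.0],[[0,0,0],[0,0,0],1.0],[[0,0,0],[0,0,0],1.0]])

```text
time_s: 11.72
ee_pos: [0.5844, -0.2042, 0.17]
orientation: [0.155, 0.988, 0.0, 0.002]
contact_force: [-3.1, 3.8, 21.2]
gripper_width: 0.0212
gripper_force: 55.0
```

```bash
python3 - <<'E'
from station import bot
from h import *
import cv2
o=bot.observe();print({k:np.round(o[k],4).tolist() for k in("time_s","ee_pos","orientation","contact_force","gripper_width","gripper_force")})
I=bot.get_image("wrist");S=bot.get_image("scene")
z=lambda I,u,v,w,h:cv2.resize(I[v:v+h,u:u+w],(400,600),interpolation=cv2.INTER_CUBIC)
cv2.imwrite("pics/m5.png",np.hstack([z(I,217,130,80,120),z(S,122,180,50,75)]))
E
```

```text
{'time_s': 11.7167, 'ee_pos': [0.5844, -0.2042, 0.17], 'orientation': [0.1553, 0.9879, 0.0004, 0.0016], 'contact_force': [-3.1247, 3.7841, 21.2126], 'gripper_width': 0.0212, 'gripper_force': 55.0091}
```

View pics/m5.png

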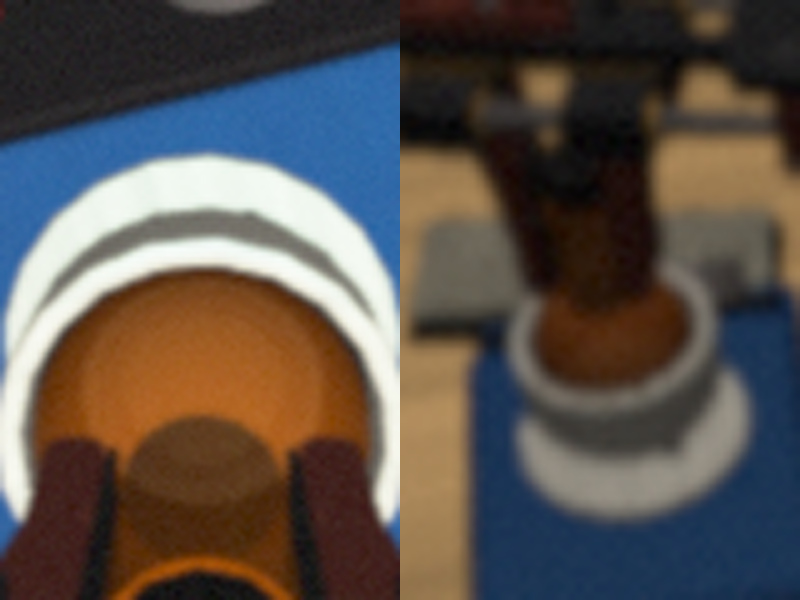

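The ball sits inside the lowered ring. The wrist crop has the rim top at y 237, and the scene crop has the ball at (613,335) within the ring. It is firmly on the stop at 21 N.

```bash
python3 -c "
from station import bot
print(bot.hand_in())"
```

```text
the job is handed in; nothing more can be done
None
```

The medium flask is seated upright in the ring cradle, held and pressed onto the stop at about 21 N, and the job was handed in at about 12 s of the 42 s allowed.

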